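Dry lay-out of a small drawer for gluing

ROBOT

A 7-joint arm with a two-finger parallel gripper is mounted at the origin on the work surface. World frame = base frame: x ahead of the robot, y to its left, z up, the work surface at z = 0. Lengths are in m, angles in rad, forces in N, time in s.
With the tool pointing down it reaches from about 0.4 to 0.925 m from the base axis. Payload 4.1 kg.
Tool frame: the origin (TCP) lies at the very end of the fingers, on their centre line; the grasp point (between the pads) lies 19 mm behind it (manip.pinch_z is the distance from the TCP to the grasp point, in m); z points along the fingers, y is the direction in which the jaws open and shut (so a half turn about z gives the same grasp; the last joint's range is limited). The gripper opens to 85 mm and grips with 20 to 120 N. Pads are 22 mm wide; open, the fingers measure 114 mm over their backs; the gripper's body (76 mm by 85 mm) begins 54 mm behind the grasp point. The pads swing forward as they close: fully open they stand 13 mm farther back than shut.
Start: joints at [1.113, 0.398, 0.045, 1.537, -0.019, 1.207, -0.051], TCP at [0.228, -0.609, 0.231] pointing down, gripper open.
Joint ranges: [-2.82, 2.82], [-0.49, 2.23], [-1.37, 1.46], [0, 2.46], [-1.36, 4.5], [0.23, 2], [-2.94, 2.94]. Speed limits (rad/s): [2.57, 2.57, 3.14, 3.14, 3.14, 3.14, 3.14].

INTERFACE

Orientations are given as a 3x3 rotation matrix whose columns are the frame's x, y, z axes.
In Python, from station import manip gives the robot as it stands. The module is installed in compiled form; this text tells all that it offers.
- The arm moves only by the shell command python3 -m handwheel 'ROWS' [OPENING] [FORCE]. ROWS is JSON, a list of rows, each an object with "translation": the shift along the world's x, y, z in m, a list of three; "roll": the turn about the world's z in rad. In form: [{"translation": [tx, ty, tz], "roll": roll}, ...]. A call has 1 to 20 rows; each row shifts and turns the pose as measured when the row begins; what a row does not reach is not made up. A row lasts 1/8 s, in which the tool goes at most 62.5 mm and 10.7 degrees, less where a joint would pass 70% of its speed; a pose out of reach is approached as far as the arm can. A call is refused whole if a number of a shift passes 0.0625 or a number of a turn 0.188, either way. A call with a gripper value outside its range is refused whole. OPENING is the closure in counts, from 0 (fully open) to 255 (shut), set as the call begins (- or left out, the last holds). The fingers move at their own pace and stop on an object; FORCE is the grip in N (left out, the last holds). Time passes only in rows, so rows that do not move let the fingers close. It gives the time, the measured TCP pose, the force and the opening at its end, in the units of the state.
- manip.read_state(): the state, without advancing time (a new reading comes with each control period).
- manip.get_image(name): name is "scene" or "top" or "wrist"; returns the picture (480x640x3 uint8, blue, green, red); there is no depth.
- manip.camera_info(name): a dict with "intrinsics" (3x3 intrinsics, pixels), "R" (3x3) and "t" (3): a world point X has camera coordinates R X + t. Camera axes: x right, y down, z forward; pixel columns grow to the right and rows downward; lengths in m; the calibration is good to about 2 mm. A picture is of the moment at which its call begins: read the wrist's pose just before it. camera_info takes no time and is no camera call; for the wrist camera it gives the pose at the moment of the call.
- manip.sign_off(): hands the job in, once; it reports no verdict.
The state is a dict: "t": time; "joint_pos": joint angles; "joint_vel": joint speeds; "joint_efforts": joint torques, N m; "eef_pos": TCP position; "tcp_rot": TCP orientation; "wrist_force": force on the tool from outside, world axes, zero at the start; "moment": the same for the moment, N m; "opening": finger opening in m.
Only numpy, scipy, OpenCV 4.12 (cv2) and the standard library are available. Lean on these libraries where they do the work, as an engineer would, in place of code of your own. Each camera call takes 0.05 s, during which the arm holds its last target. There are 200 camera calls.

TASK

Lay out the small drawer's wooden parts round its bottom panel, ready for gluing, each standing upright on its long edge, parallel to its panel edge, centred along it and just outside it with about a finger's width (10 mm) of gap: the notched front board along the edge nearest the robot, the plain board of the same length along the edge opposite, and the two shorter side boards along the left and right edges (either one on either side). Stand the thin, shortest divider on the panel at its centre, midway between the two sides and parallel to them. Leave the steel disc, the roll of tape and the plane where they are.

Things in the scene. Friction and masses are not known exactly. Their poses are not given: they have to be found in the camera images.
- panel: Drawer bottom: thin dark wooden rectangle lying flat, fixed to the bench, 90 mm (its x) by 120 mm (its y), 4 mm thick. Origin: centre of its underside, on the bench. Its x axis points away from the robot (to the rear edge), its y axis to the left; it is turned up to 0.3 rad.
- front_mid (a point): Drawer front: loose dark wooden board standing on its long edge, 120 mm long (its x axis), 16 mm thick (its y), 64 mm high, with a finger notch in the middle of its top edge, 36 mm long and 16 mm deep (so 48 mm high there). The point is its centre, 32 mm above its underside. z up. 70 g. Half a turn about z leaves it the same.
- back_mid (a point): Drawer back: loose plain dark wooden board standing on its long edge, 120 mm long (its x), 16 mm thick (its y), 50 mm high, no notch. The point is its centre, 25 mm above its underside. 60 g. Half a turn about z leaves it the same.
- side_a_mid (a point): One of two identical drawer sides: loose plain dark wooden board standing on its long edge, 80 mm long (its x), 16 mm thick (its y), 50 mm high. The point is its centre, 25 mm above its underside. 45 g.
- side_b_mid (a point): The other drawer side, identical to the first: 80 mm long (its x), 16 mm thick (its y), 50 mm high. The point is its centre, 25 mm above its underside. 45 g.
- divider_mid (a point): Divider: loose dark wooden slip standing on its long edge, the shortest and thinnest part, 50 mm long (its x), 10 mm thick (its y), 46 mm high. The point is its centre, 23 mm above its underside. 20 g.
- offcut_mid (a point): Bystander: dark steel disc weight lying flat among the parts, 48 mm across, 22 mm high. The point is its centre.
- tape_mid (a point): Bystander: roll of pale tape lying flat, 70 mm across, 24 mm high. The point is its centre.
- plane_mid (a point): Bystander: steel block plane with dark wooden grips, 150 mm long (its x), 46 mm wide, about 60 mm high, standing on its sole. The point is in its middle, 20 mm up.
Mind the look-alikes: they are no part of the job. What is shaped like the panel but orange is not meant.

How it is judged:
By the outcome, as a careful person would: the job done as asked, in the order asked, and still so for the second after the job is handed in, with the robot touching nothing.
It also fails if it takes over 112 s, if anything falls off the work surface, if the arm or the gripper's body presses on something with over 40 N, if the wrist force passes 120 N, or if a joint passes its speed limit or range.

## Working session

There is one attempt and no reset: what is moved stays moved. The work goes in short steps, Python scripts to look and compute and a shell command to move; the robot and the scene stay as the last step left them, time stands still between calls to the robot, and variables do not carry over. Pictures are saved under pics/ and viewed, about 12 in all and at most 16, crops included, and the job is handed in when it is done.

```bash
mkdir -p pics; cat > h.py <<'E'
import numpy as np, cv2, json
from station import manip
def snap(cam, fn):
    ci=manip.camera_info(cam); im=manip.get_image(cam); im=np.asarray(im)
    cv2.imwrite('pics/'+fn+'.png',im)
    json.dump({k:np.asarray(ci[k]).tolist() for k in('intrinsics','R','t')},open('pics/'+fn+'.json','w'))
    return im
def load(fn):
    c=json.load(open('pics/'+fn+'.json')); return cv2.imread('pics/'+fn+'.png'),{k:np.array(v) for k,v in c.items()}
def ray(ci,px,z):
    px=np.atleast_2d(px).astype(float)
    d=np.c_[px,np.ones(len(px))]@np.linalg.inv(ci['intrinsics']).T@ci['R']
    c=-ci['R'].T@ci['t']
    return c+d*((z-c[2])/d[:,2])[:,None]
def st():
    s=manip.read_state(); R=np.array(s['tcp_rot'])
    print('t',round(s['t'],2),'p',np.round(s['eef_pos'],4),'yaw_y',round(float(np.arctan2(R[1,1],R[0,1])),3),'zax',np.round(R[:,2],3),'F',np.round(s['wrist_force'],1),'op',round(s['opening'],4),'q',np.round(s['joint_pos'],2))
E
python3 -c "
from h import *
snap('top','top0');snap('scene','sc0');snap('wrist','wr0');st()
for c in('top','scene','wrist'):
    i=manip.camera_info(c);print(c,np.round(-np.array(i['R']).T@np.array(i['t']),3),np.round(np.array(i['R'])[2],2),np.array(i['intrinsics'])[0,0])
"
```

```text
t 0.15 p [ 0.2281 -0.6082  0.2305] yaw_y -1.212 zax [-0.001  0.001 -1.   ] F [-0.1  0.1 -0.1] op 0.0852 q [ 1.11  0.4   0.05  1.54 -0.02  1.21 -0.05]
top [ 0.16  -0.002  1.529] [ 0.19  0.   -0.98] 595.2006474600838
scene [1.204 0.203 0.634] [-0.78 -0.21 -0.58] 459.3653012882054
wrist [ 0.29  -0.586  0.373] [-0.25 -0.09 -0.97] 396.5249232569588
```

View pics/top0.png

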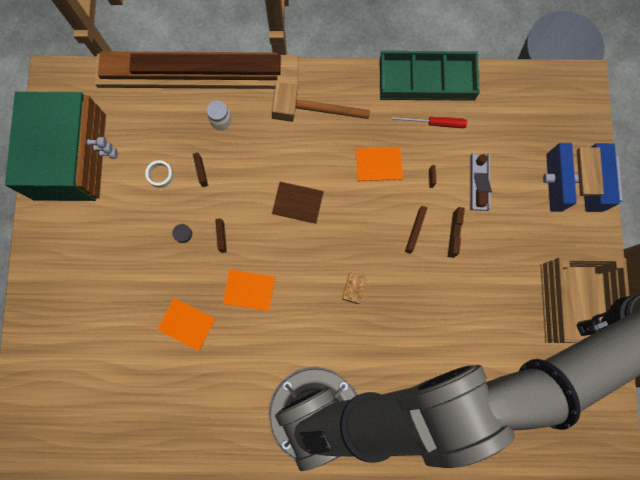

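View pics/sc0.png

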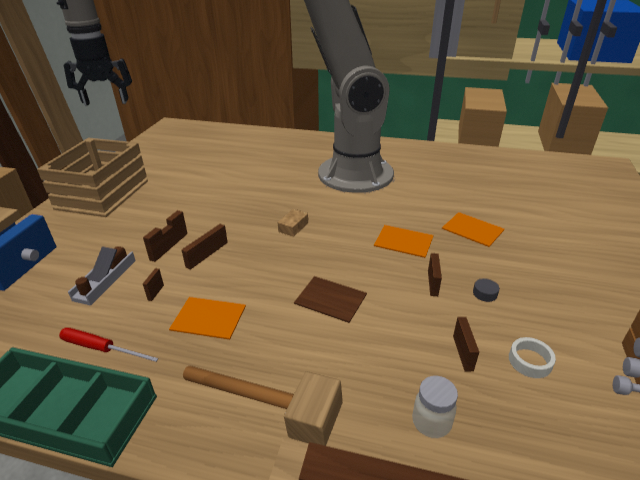

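The top view shows the panel at (298,202) and the notched front at (457,232). The back is at (416,229), the sides at (201,169) and (221,235), and the divider at (433,176). The disc is at (182,233), the tape at (159,173) and the plane at (481,182).

```bash
cat >> h.py <<'E'
def dark(im):
    h=cv2.cvtColor(im,cv2.COLOR_BGR2HSV)
    return ((h[...,2]<110)&(h[...,1]>90)).astype(np.uint8)*255
def blobs(im,amin):
    m=cv2.morphologyEx(dark(im),cv2.MORPH_OPEN,np.ones((2,2)))
    cs,_=cv2.findContours(m,cv2.RETR_EXTERNAL,cv2.CHAIN_APPROX_NONE)
    return [c for c in cs if cv2.contourArea(c)>amin]
def rect(ci,c,z):
    w=ray(ci,c.reshape(-1,2),z)[:,:2].astype(np.float32)
    (cx,cy),(a,b),_=r=cv2.minAreaRect(w*1000)
    p=cv2.boxPoints(r); e=max((p[1]-p[0],p[2]-p[1]),key=np.linalg.norm)
    th=np.arctan2(e[1],e[0]); th=(th+np.pi/2)%np.pi-np.pi/2
    return np.round([cx,cy,max(a,b),min(a,b),np.degrees(th)],1)
E
python3 -c "
from h import *
im,ci=load('top0')
for c in blobs(im,60):
    u,v=c.reshape(-1,2).mean(0)
    if 150<v<260 and 120<u<520:
        print(round(u),round(v),rect(ci,c,.004 if 270<u<330 else .025))
"
```

```text
222 236 [440.1 241.4  88.3  22.6   6.8]
456 233 [ 455.1 -362.8  133.6   27.6   -9.3]
417 230 [ 460.8 -260.6  129.9   19.3  -19.3]
482 200 [ 542.4 -432.4   38.8   26.    -2.5]
298 203 [534.9  45.8 118.5  90.2  77.8]
433 177 [ 603.3 -306.7   60.1   15.7   -1.5]
483 160 [ 650.1 -437.6   31.4   20.4  -44.8]
201 170 [616.1 302.2  95.2  21.5  14.6]
```

Panel: centre (535, 46) mm, yaw about -12.2°. I'll start with the front board, placing parts in the order listed: front, back, sides, divider.

```bash
python3 -m handwheel '[{"translation":[0.038,0.041,0],"roll":-0.087},{"translation":[0.038,0.041,0],"roll":-0.087},{"translation":[0.038,0.041,0],"roll":-0.087},{"translation":[0.038,0.041,0],"roll":-0.087},{"translation":[0.038,0.041,0],"roll":-0.087},{"translation":[0.038,0.041,0],"roll":-0.087},{"translation":[0,0,0],"roll":0}]' 100 40 ; python3 -c "
from h import *
st();snap('wrist','w1')"
```

```text
t: 1.02
eef_pos: [0.4595, -0.3524, 0.2281]
tcp_rot: [[0.983, -0.182, -0.002], [-0.182, -0.983, 0.005], [-0.003, -0.005, -1.0]]
wrist_force: [-0.2, -0.9, -0.4]
opening: 0.0522
t 1.02 p [ 0.4595 -0.3524  0.2281] yaw_y -1.754 zax [-0.002  0.005 -1.   ] F [-0.2 -0.9 -0.4] op 0.0522 q [ 0.6   0.28 -0.02  1.71  0.    1.16 -1.18]
```

View pics/w1.png

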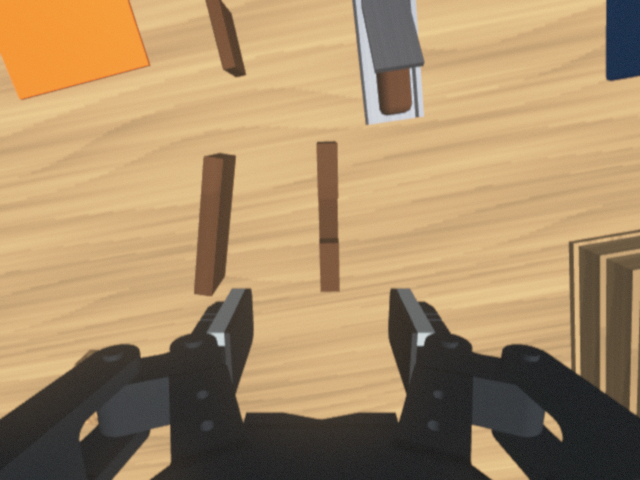

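The wrist view shows the front at (328,217), with its notch between about v=200 and v=240. The back is at (215,223), and the divider and plane are above.

```bash
cat > m.py <<'E'
import sys
from h import *
# m.py file u v ztop [otsu]: measure blob near u,v at its top plane, and its bright (top-face) part
fn,u,v,z=sys.argv[1],*map(float,sys.argv[2:5])
im,ci=load(fn)
for c in blobs(im,100):
    if cv2.pointPolygonTest(c,(u,v),True)>-8:
        print('whole',rect(ci,c,z))
        m=np.zeros(im.shape[:2],np.uint8);cv2.drawContours(m,[c],-1,255,-1)
        g=cv2.GaussianBlur(im[...,2],(3,3),0);t,_=cv2.threshold(g[m>0].reshape(-1,1),0,255,cv2.THRESH_OTSU)
        b=cv2.morphologyEx(((g>t)&(m>0)).astype(np.uint8),cv2.MORPH_OPEN,np.ones((3,3)))
        k=max(cv2.findContours(b,cv2.RETR_EXTERNAL,cv2.CHAIN_APPROX_NONE)[0],key=cv2.contourArea)
        print('bright',t,rect(ci,k,z))
E
python3 m.py w1 328 217 .064; python3 m.py w1 215 223 .05;python3 m.py w1 225 30 .046
```

```text
whole [ 463.2 -270.5  118.    16.8  -15. ]
whole [ 601.8 -308.2   53.1   13.3    1. ]Traceback (most recent call last):
  File "m.py", line 12, in <module>
    k=max(cv2.findContours(b,cv2.RETR_EXTERNAL,cv2.CHAIN_APPROX_NONE)[0],key=cv2.contourArea)
ValueError: max() iterable argument is empty
Traceback (most recent call last):
  File "m.py", line 12, in <module>
    k=max(cv2.findContours(b,cv2.RETR_EXTERNAL,cv2.CHAIN_APPROX_NONE)[0],key=cv2.contourArea)
ValueError: max() iterable argument is empty
```

```bash
sed -i 's/\[...,2\]<110/[...,2]<150/' h.py; sed -i 's/cv2.threshold(g\[m>0\].reshape(-1,1),0,255,cv2.THRESH_OTSU)/cv2.threshold(np.ascontiguousarray(g[m>0].reshape(-1,1)),0,255,cv2.THRESH_OTSU)/' m.py
python3 m.py w1 328 217 .064; python3 m.py w1 215 223 .05;python3 m.py w1 225 30 .046;python3 -c "
from h import *
im,_=load('w1');print(im[180,326],im[223,200:240:4,2],im[300,300])"
```

```text
whole [ 456.  -358.3  120.5   15.3   -9.2]
whole [ 463.5 -262.9  123.3   25.4  -19. ]
bright 108.0 [ 463.5 -257.2  119.9   15.9  -18.3]
whole [ 602.5 -307.4   55.7   16.3    1.6]
bright 108.0 [ 606.5 -303.6   47.3    9.     1.3]
[ 64  91 128] [120 119 121 121 119  87  88  96 218 214] [127 178 214]Traceback (most recent call last):
  File "m.py", line 12, in <module>
    k=max(cv2.findContours(b,cv2.RETR_EXTERNAL,cv2.CHAIN_APPROX_NONE)[0],key=cv2.contourArea)
ValueError: max() iterable argument is empty
```

```bash
python3 -m handwheel '[{"translation":[-0.0035,-0.006,-0.045],"roll":0.023},{"translation":[0,0,-0.06],"roll":0},{"translation":[0,0,-0.06],"roll":0},{"translation":[0,0,-0.04],"roll":0},{"translation":[0,0,0],"roll":0}]'
```

```text
t: 1.7
eef_pos: [0.4467, -0.3702, 0.0192]
tcp_rot: [[0.985, -0.172, -0.004], [-0.172, -0.985, -0.004], [-0.004, 0.005, -1.0]]
wrist_force: [-0.6, -0.6, 0.6]
opening: 0.0519
```

```bash
python3 -m handwheel '[{"translation":[0.009,0.012,-0.004],"roll":0},{"translation":[0,0,0],"roll":0},{"translation":[0,0,0],"roll":0}]'
```

```text
t: 2.08
eef_pos: [0.4585, -0.3609, 0.0197]
tcp_rot: [[0.985, -0.174, 0.002], [-0.174, -0.985, -0.009], [0.004, 0.009, -1.0]]
wrist_force: [0.3, -0.6, 0.7]
opening: 0.0521
```

```bash
python3 -m handwheel '[{"translation":[-0.0025,0.0025,-0.008],"roll":0},{"translation":[0,0,0],"roll":0},{"translation":[0,0,0],"roll":0}]'; python3 -m handwheel '[{"translation":[0,0,0],"roll":0},{"translation":[0,0,0],"roll":0},{"translation":[0,0,0],"roll":0},{"translation":[0,0,0],"roll":0}]' 255 40
```

```text
t: 2.45
eef_pos: [0.4568, -0.359, 0.013]
tcp_rot: [[0.985, -0.174, 0.004], [-0.174, -0.985, -0.011], [0.006, 0.01, -1.0]]
wrist_force: [0.3, 0.2, 0.8]
opening: 0.0521
t: 2.95
eef_pos: [0.4569, -0.3591, 0.0131]
tcp_rot: [[0.985, -0.174, 0.005], [-0.174, -0.985, -0.011], [0.007, 0.01, -1.0]]
wrist_force: [-0.3, -0.0, 0.2]
opening: 0.0153
```

```bash
python3 -m handwheel '[{"translation":[0,0,0.03],"roll":0},{"translation":[0,0,0.045],"roll":0},{"translation":[0,0,0.045],"roll":0},{"translation":[0,0.0418,0],"roll":0.153},{"translation":[0.002,0.0418,0],"roll":0.153},{"translation":[0.002,0.0418,0],"roll":0.153},{"translation":[0.002,0.0418,0],"roll":0.153},{"translation":[0.002,0.0418,0],"roll":0.153},{"translation":[0.002,0.0418,0],"roll":0.153},{"translation":[0.002,0.0418,0],"roll":0.153},{"translation":[0.002,0.0418,0],"roll":0.153},{"translation":[0.002,0.0418,0],"roll":0.153},{"translation":[0,0.0418,0],"roll":0.153},{"translation":[0,0,0],"roll":0},{"translation":[0,0,0],"roll":0}]'; python3 -c "
from h import *
st();snap('wrist','w2')"
```

```text
t: 4.82
eef_pos: [0.4673, 0.0702, 0.1347]
tcp_rot: [[0.169, 0.986, 0.013], [0.986, -0.169, 0.001], [0.003, 0.013, -1.0]]
wrist_force: [-0.0, -0.2, -1.0]
opening: 0.0159
t 4.83 p [0.4673 0.0702 0.1347] yaw_y -0.17 zax [ 0.013  0.001 -1.   ] F [-0.  -0.2 -1. ] op 0.0159 q [ 0.21  0.21 -0.51  2.05  0.13  0.9  -0.54]
```

View pics/w2.png

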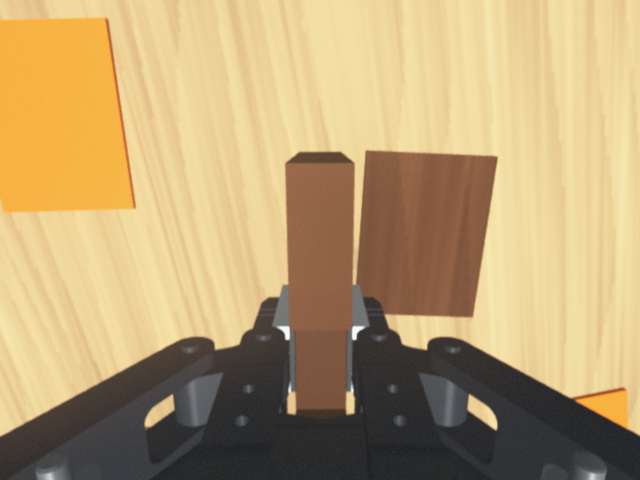

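The held front is centred in the view. The panel is to its right, with corners (366,151), (496,156), (473,317) and (357,314).

```bash
python3 -c "
from h import *
im,ci=load('w2')
for c in blobs(im,3000):
    u,v=c.reshape(-1,2).mean(0);print(u,v,rect(ci,c,.004))
p=ray(ci,[[366,151],[496,156],[473,317],[357,314]],.004)[:,:2]*1000;print(p,p.mean(0),[np.linalg.norm(p[i]-p[i-1]) for i in range(4)])
im,ci=load('top0')
im=im.copy()
for c in blobs(im,60):
    u,v=c.reshape(-1,2).mean(0)
    if 270<u<330 and 150<v<260: print(rect(ci,c,.004))
"
```

```text
320.7534059945504 279.63487738419616 [458.9   9.8 197.2  46.9  80.9]
425.57527733755944 222.45166402535656 [539.7  49.1 118.7  89.6  77.7]
[[ 5.08176542e+02  1.17299733e+02]
 [ 5.94989110e+02  9.90021222e+01]
 [ 5.71062459e+02 -1.82559907e+01]
 [ 4.84738780e+02 -3.87559891e-01]] [539.74172273  49.41457615] [np.float64(119.99844815501554), np.float64(88.71992231143743), np.float64(119.6743484491959), np.float64(88.1536063842706)]
[534.2  45.3 122.4  93.7  77.7]
```

```bash
python3 -m handwheel '[{"translation":[0.011,-0.0065,0],"roll":-0.045},{"translation":[0,0,-0.04],"roll":0},{"translation":[0,0,-0.04],"roll":0},{"translation":[0,0,-0.02],"roll":0},{"translation":[0,0,0],"roll":0},{"translation":[0,0,0],"roll":0}]'; python3 -c "
from h import *
st()"
```

```text
t: 5.62
eef_pos: [0.4849, 0.0543, 0.0331]
tcp_rot: [[0.238, 0.971, 0.02], [0.971, -0.238, -0.003], [0.001, 0.02, -1.0]]
wrist_force: [-0.3, 0.2, -1.5]
opening: 0.0155
t 5.62 p [0.4849 0.0543 0.0331] yaw_y -0.24 zax [ 0.02  -0.003 -1.   ] F [-0.3  0.2 -1.5] op 0.0155 q [ 0.17  0.39 -0.44  2.1   0.27  0.68 -0.69]
```

```bash
python3 -m handwheel '[{"translation":[-0.0065,0.009,-0.006],"roll":0.026},{"translation":[0,0,0],"roll":0},{"translation":[0,0,-0.006],"roll":0},{"translation":[0,0,0],"roll":0}]'
```

```text
t: 6.12
eef_pos: [0.4799, 0.064, 0.0227]
tcp_rot: [[0.212, 0.977, 0.025], [0.977, -0.212, -0.003], [0.003, 0.025, -1.0]]
wrist_force: [0.0, -0.7, -1.8]
opening: 0.0152
```

```bash
python3 -m handwheel '[{"translation":[-0.002,0,-0.006],"roll":0},{"translation":[0,0,0],"roll":0},{"translation":[0,0,-0.003],"roll":0},{"translation":[0,0,0],"roll":0}]'
```

```text
t: 6.62
eef_pos: [0.4783, 0.0638, 0.0133]
tcp_rot: [[0.212, 0.977, 0.025], [0.977, -0.212, -0.003], [0.003, 0.025, -1.0]]
wrist_force: [0.1, -0.5, 0.3]
opening: 0.0155
```

```bash
python3 -m handwheel '[{"translation":[0,0,0],"roll":0},{"translation":[0,0,0],"roll":0},{"translation":[0,0,0.03],"roll":0},{"translation":[0,0,0.06],"roll":0},{"translation":[0,0,0.06],"roll":0},{"translation":[0,0,0.04],"roll":0},{"translation":[0,0,0],"roll":0}]' 140; python3 -c "
from h import *
st();snap('wrist','w3')"
```

```text
t: 7.5
eef_pos: [0.4767, 0.0639, 0.2088]
tcp_rot: [[0.211, 0.977, 0.025], [0.977, -0.211, -0.003], [0.003, 0.025, -1.0]]
wrist_force: [0.0, -0.2, -0.6]
opening: 0.0385
t 7.5 p [0.4767 0.0639 0.2088] yaw_y -0.213 zax [ 0.025 -0.003 -1.   ] F [ 0.  -0.2 -0.6] op 0.0385 q [ 0.26  0.12 -0.52  1.96  0.08  1.05 -0.51]
```

View pics/w3.png

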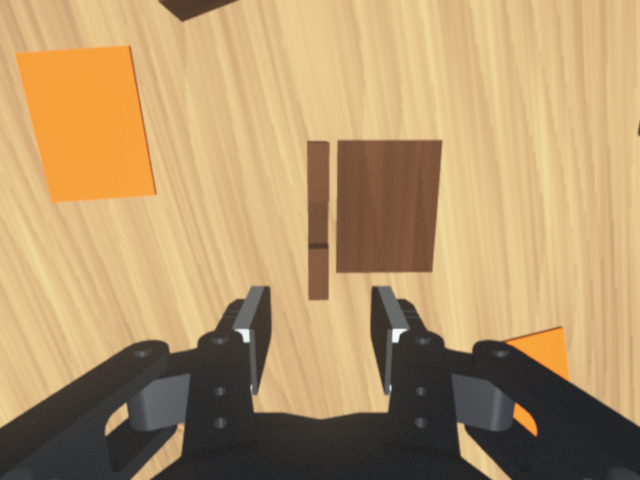

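The front stands beside the panel: board at (318,220), panel at (388,206). Next I'll measure both in this one view.

```bash
python3 -c "
from h import *
im,ci=load('w3')
for c in blobs(im,1000):
    u,v=c.reshape(-1,2).mean(0)
    if v<300:print(u,v,rect(ci,c,.004),rect(ci,c,.064))
"
```

```text
387.57675438596493 205.56798245614036 [539.8  48.6 118.4  89.6  77.8] [530.7  62.3  98.   74.1  77.8]
318.80285714285714 220.5142857142857 [477.1  48.4 145.3  18.3  77.8] [478.8  62.2 120.2  15.1  77.8]
```

```bash
python3 -m handwheel '[{"translation":[-0.001,-0.0313,0],"roll":-0.168},{"translation":[-0.001,-0.0313,0],"roll":-0.168},{"translation":[-0.001,-0.0313,0],"roll":-0.168},{"translation":[-0.001,-0.0313,0],"roll":-0.168},{"translation":[-0.001,-0.0313,0],"roll":-0.168},{"translation":[-0.001,-0.0313,0],"roll":-0.168},{"translation":[-0.001,-0.0313,0],"roll":-0.168},{"translation":[-0.001,-0.0313,0],"roll":-0.168},{"translation":[-0.001,-0.0313,0],"roll":-0.168},{"translation":[-0.001,-0.0313,0],"roll":-0.16},{"translation":[0,0,0],"roll":0},{"translation":[0,0,0],"roll":0}]' 100; python3 -c "
from h import *
st();snap('wrist','w4')"; python3 m.py w4 320 210 .05
```

```text
t: 9.05
eef_pos: [0.4493, -0.2546, 0.1839]
tcp_rot: [[0.934, -0.355, -0.032], [-0.355, -0.935, 0.009], [-0.033, 0.004, -0.999]]
wrist_force: [-0.5, -0.0, -1.0]
opening: 0.0514
t 9.05 p [ 0.4493 -0.2546  0.1839] yaw_y -1.934 zax [-0.032  0.009 -0.999] F [-0.5 -0.  -1. ] op 0.0514 q [ 0.53  0.23 -0.12  1.88  0.04  1.07 -1.54]
whole [ 463.1 -257.1  118.8   15.9  -19.1]Traceback (most recent call last):
  File "m.py", line 12, in <module>
    k=max(cv2.findContours(b,cv2.RETR_EXTERNAL,cv2.CHAIN_APPROX_NONE)[0],key=cv2.contourArea)
ValueError: max() iterable argument is empty
```

```bash
python3 -m handwheel '[{"translation":[0.014,-0.0025,-0.02],"roll":0.03},{"translation":[0,0,-0.05],"roll":0},{"translation":[0,0,-0.05],"roll":0},{"translation":[0,0,-0.02],"roll":0},{"translation":[0,0,0],"roll":0},{"translation":[0,0,0],"roll":0}]'
```

```text
t: 9.85
eef_pos: [0.4657, -0.2498, 0.0407]
tcp_rot: [[0.95, -0.312, -0.03], [-0.312, -0.95, 0.009], [-0.031, 0.001, -1.0]]
wrist_force: [-0.2, 0.3, 0.8]
opening: 0.0518
```

```bash
python3 -m handwheel '[{"translation":[-0.0025,-0.007,0],"roll":-0.016},{"translation":[0,0,0],"roll":0},{"translation":[0,0,-0.015],"roll":0},{"translation":[0,0,-0.012],"roll":0},{"translation":[0,0,0],"roll":0},{"translation":[0,0,0],"roll":0}]'
```

```text
t: 10.6
eef_pos: [0.4646, -0.258, 0.0143]
tcp_rot: [[0.944, -0.328, -0.026], [-0.328, -0.945, 0.007], [-0.027, 0.001, -1.0]]
wrist_force: [-0.0, -1.0, 0.4]
opening: 0.0518
```

```bash
python3 -m handwheel '[{"translation":[-0.001,0,-0.004],"roll":0},{"translation":[0,0,0],"roll":0}]'; python3 -m handwheel '[{"translation":[0,0,0],"roll":0},{"translation":[0,0,0],"roll":0},{"translation":[0,0,0],"roll":0},{"translation":[0,0,0],"roll":0}]' 255 40
```

```text
t: 10.85
eef_pos: [0.4637, -0.258, 0.0101]
tcp_rot: [[0.944, -0.328, -0.025], [-0.328, -0.945, 0.007], [-0.026, 0.001, -1.0]]
wrist_force: [-0.1, -0.1, 0.4]
opening: 0.0516
t: 11.35
eef_pos: [0.464, -0.2581, 0.0105]
tcp_rot: [[0.944, -0.328, -0.024], [-0.328, -0.945, 0.007], [-0.025, 0.001, -1.0]]
wrist_force: [0.7, 0.1, -0.4]
opening: 0.0154
```

```bash
python3 -m handwheel '[{"translation":[0,0,0.03],"roll":0},{"translation":[0,0,0.045],"roll":0},{"translation":[0,0,0.045],"roll":0},{"translation":[0.0135,0.0285,0],"roll":0.164},{"translation":[0.0135,0.0285,0],"roll":0.164},{"translation":[0.0135,0.0285,0],"roll":0.164},{"translation":[0.0135,0.0285,0],"roll":0.164},{"translation":[0.0135,0.0285,0],"roll":0.164},{"translation":[0.0135,0.0285,0],"roll":0.164},{"translation":[0.0135,0.0285,0],"roll":0.164},{"translation":[0.0135,0.0285,0],"roll":0.164},{"translation":[0.0135,0.0285,0],"roll":0.164},{"translation":[0.0135,0.0285,0],"roll":0.164},{"translation":[0,0,0],"roll":0},{"translation":[0,0,0],"roll":0},{"translation":[0,0,0],"roll":0}]'
```

```text
t: 13.35
eef_pos: [0.5981, 0.0334, 0.1329]
tcp_rot: [[0.216, 0.976, -0.003], [0.976, -0.216, -0.028], [-0.028, 0.003, -1.0]]
wrist_force: [0.9, 0.4, -0.4]
opening: 0.0152
```

```bash
python3 -m handwheel '[{"translation":[0.0035,0.003,-0.01],"roll":0.004},{"translation":[0,0,-0.035],"roll":0},{"translation":[0,0,-0.035],"roll":0},{"translation":[0,0,-0.01],"roll":0},{"translation":[0,0,0],"roll":0},{"translation":[0,0,0],"roll":0}]'
```

```text
t: 14.1
eef_pos: [0.6029, 0.0331, 0.0408]
tcp_rot: [[0.218, 0.976, -0.0], [0.976, -0.218, -0.03], [-0.029, 0.006, -1.0]]
wrist_force: [2.0, -0.2, 0.3]
opening: 0.0154
```

```bash
python3 -m handwheel '[{"translation":[-0.001,0.0035,-0.01],"roll":0.005},{"translation":[0,0,0],"roll":0},{"translation":[0,0,-0.012],"roll":0},{"translation":[0,0,-0.003],"roll":0},{"translation":[0,0,0],"roll":0},{"translation":[0,0,0],"roll":0}]'
```

```text
t: 14.85
eef_pos: [0.6035, 0.0371, 0.0163]
tcp_rot: [[0.213, 0.977, 0.004], [0.977, -0.213, -0.03], [-0.028, 0.01, -1.0]]
wrist_force: [0.1, 0.3, 0.8]
opening: 0.0157
```

```bash
python3 -m handwheel '[{"translation":[-0.002,0,-0.003],"roll":0},{"translation":[0,0,0],"roll":0},{"translation":[0,0,-0.003],"roll":0},{"translation":[0,0,0],"roll":0}]'
```

```text
t: 15.35
eef_pos: [0.6021, 0.0371, 0.0107]
tcp_rot: [[0.213, 0.977, 0.006], [0.977, -0.213, -0.03], [-0.028, 0.012, -1.0]]
wrist_force: [-1.0, 0.8, 0.0]
opening: 0.0156
```

```bash
python3 -m handwheel '[{"translation":[0,0,0],"roll":0},{"translation":[0,0,0],"roll":0},{"translation":[0,0,0.03],"roll":0},{"translation":[0,0,0.06],"roll":0},{"translation":[0,0,0.06],"roll":0},{"translation":[0,0,0.05],"roll":0}]' 140;  python3 -m handwheel '[{"translation":[-0.0141,0.0186,0],"roll":0.168},{"translation":[-0.0141,0.0186,0],"roll":0.168},{"translation":[-0.0141,0.0186,0],"roll":0.168},{"translation":[-0.0141,0.0186,0],"roll":0.168},{"translation":[-0.0141,0.0186,0],"roll":0.168},{"translation":[-0.0141,0.0186,0],"roll":0.168},{"translation":[-0.0141,0.0186,0],"roll":0.168},{"translation":[-0.0141,0.0186,0],"roll":0.168},{"translation":[-0.0141,0.0186,0],"roll":0.168},{"translation":[-0.0141,0.0186,0],"roll":0.168},{"translation":[-0.0141,0.0186,0],"roll":0.168},{"translation":[0,0,0],"roll":0},{"translation":[0,0,0],"roll":0},{"translation":[0,0,0],"roll":0}]' 100; python3 -c "
from h import *
st();im=snap('wrist','w5');snap('top','top5')
_,ci=load('w5')
for c in blobs(im,300):
    u,v=c.reshape(-1,2).mean(0)
    if v<400: print(round(u),round(v),rect(ci,c,.05))"
```

```text
t: 16.1
eef_pos: [0.5972, 0.0362, 0.2107]
tcp_rot: [[0.212, 0.977, -0.006], [0.977, -0.212, -0.03], [-0.031, 0.001, -1.0]]
wrist_force: [0.9, 0.5, -0.1]
opening: 0.0384
t: 17.85
eef_pos: [0.4402, 0.2446, 0.2168]
tcp_rot: [[-0.993, -0.117, 0.032], [-0.116, 0.993, 0.014], [-0.034, 0.01, -0.999]]
wrist_force: [0.3, -0.2, 0.3]
opening: 0.0518
t 17.85 p [0.4402 0.2446 0.2168] yaw_y 1.688 zax [ 0.032  0.014 -0.999] F [ 0.3 -0.2  0.3] op 0.0518 q [ 0.33  0.24 -1.05  1.9   0.24  1.1   0.87]
631 380 [569.8 544.6  83.5  23.8  20.1]
359 378 [591.2 299.5  79.1  15.5  14.8]
77 341 [586.3  47.5 128.9  50.7  77.7]
93 256 [502.7  59.9 141.1 101.1  77.9]
320 211 [441.9 246.2  83.   15.1   6.3]
```

View pics/w5.png

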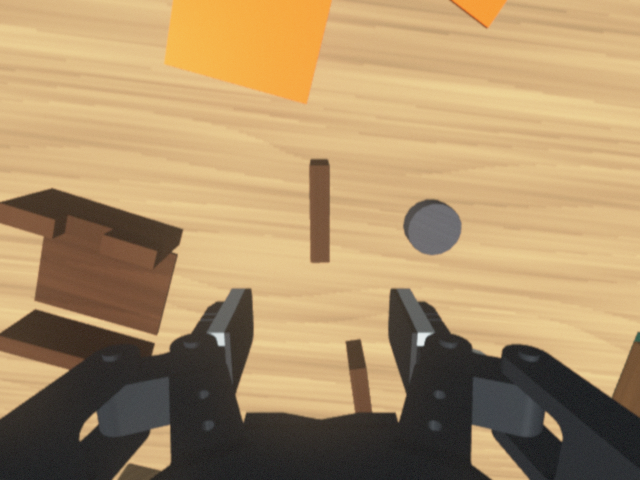

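The side board is at (320,211), the disc is clear at (433,228), and the front and back stand on either side of the panel at left.

```bash
python3 -m handwheel '[{"translation":[0.003,0.002,-0.03],"roll":-0.006},{"translation":[0,0,-0.05],"roll":0},{"translation":[0,0,-0.05],"roll":0},{"translation":[0,0,-0.03],"roll":0},{"translation":[0,0,0],"roll":0},{"translation":[0,0,0],"roll":0}]'
```

```text
t: 18.7
eef_pos: [0.4478, 0.2448, 0.0541]
tcp_rot: [[-0.994, -0.101, 0.038], [-0.1, 0.995, 0.015], [-0.039, 0.011, -0.999]]
wrist_force: [0.1, 0.2, 0.5]
opening: 0.0519
```

```bash
python3 -m handwheel '[{"translation":[-0.0045,0.0015,-0.015],"roll":0.009},{"translation":[0,0,-0.015],"roll":0},{"translation":[0,0,0],"roll":0},{"translation":[0,0,-0.006],"roll":0},{"translation":[0,0,0],"roll":0},{"translation":[0,0,0],"roll":0}]'
```

```text
t: 19.45
eef_pos: [0.4455, 0.2474, 0.0187]
tcp_rot: [[-0.993, -0.109, 0.043], [-0.108, 0.994, 0.017], [-0.045, 0.012, -0.999]]
wrist_force: [-0.3, 0.2, -0.1]
opening: 0.052
```

```bash
python3 -m handwheel '[{"translation":[-0.003,-0.001,-0.007],"roll":0},{"translation":[0,0,0],"roll":0},{"translation":[0,0,0],"roll":0}]'; python3 -m handwheel '[{"translation":[0,0,0],"roll":0},{"translation":[0,0,0],"roll":0},{"translation":[0,0,0],"roll":0},{"translation":[0,0,0],"roll":0}]' 255 40
```

```text
t: 19.82
eef_pos: [0.4424, 0.2463, 0.0115]
tcp_rot: [[-0.993, -0.109, 0.044], [-0.108, 0.994, 0.017], [-0.045, 0.012, -0.999]]
wrist_force: [-1.3, 0.3, 0.5]
opening: 0.052
t: 20.32
eef_pos: [0.4427, 0.2465, 0.0117]
tcp_rot: [[-0.993, -0.109, 0.044], [-0.108, 0.994, 0.017], [-0.046, 0.013, -0.999]]
wrist_force: [-0.2, -0.6, 0.2]
opening: 0.0153
```

```bash
python3 -m handwheel '[{"translation":[0,0,0.03],"roll":0},{"translation":[0,0,0.05],"roll":0},{"translation":[0,0,0.05],"roll":0},{"translation":[0.010,-0.034,0],"roll":-0.039},{"translation":[0.010,-0.034,0],"roll":-0.039},{"translation":[0.010,-0.034,0],"roll":-0.039},{"translation":[0.010,-0.034,0],"roll":-0.039},{"translation":[0.010,-0.034,0],"roll":-0.039},{"translation":[0.010,-0.034,0],"roll":-0.039},{"translation":[0.010,-0.034,0],"roll":-0.039},{"translation":[0.010,-0.034,0],"roll":-0.039},{"translation":[0,0,0],"roll":0},{"translation":[0,0,0],"roll":0},{"translation":[0,0,0],"roll":0}]'; python3 -c "
from h import *
st()"
```

```text
t: 22.08
eef_pos: [0.521, -0.0337, 0.145]
tcp_rot: [[-0.977, 0.207, 0.046], [0.207, 0.978, 0.002], [-0.044, 0.011, -0.999]]
wrist_force: [0.7, 0.9, -0.3]
opening: 0.0154
t 22.07 p [ 0.521  -0.0337  0.145 ] yaw_y 1.362 zax [ 0.046  0.002 -0.999] F [ 0.7  0.9 -0.3] op 0.0154 q [ 0.7   0.33 -0.85  1.95  0.31  0.94  1.07]
```

```bash
python3 -m handwheel '[{"translation":[0.0015,0.0065,0],"roll":-0.004},{"translation":[0,0,-0.04],"roll":0},{"translation":[0,0,-0.04],"roll":0},{"translation":[0,0,-0.02],"roll":0},{"translation":[0,0,0],"roll":0},{"translation":[0,0,0],"roll":0}]'
```

```text
t: 22.82
eef_pos: [0.5245, -0.0197, 0.0449]
tcp_rot: [[-0.978, 0.202, 0.051], [0.203, 0.979, 0.004], [-0.05, 0.014, -0.999]]
wrist_force: [-0.1, -0.8, -0.5]
opening: 0.0152
```

```bash
python3 -m handwheel '[{"translation":[-0.002,-0.0075,0],"roll":-0.009},{"translation":[0,0,0],"roll":0},{"translation":[0,0,-0.012],"roll":0},{"translation":[0,0,-0.008],"roll":0},{"translation":[0,0,0],"roll":0},{"translation":[0,0,0],"roll":0}]'
```

```text
t: 23.58
eef_pos: [0.5239, -0.0279, 0.0257]
tcp_rot: [[-0.976, 0.212, 0.055], [0.213, 0.977, 0.002], [-0.054, 0.014, -0.998]]
wrist_force: [-0.4, -0.2, -0.4]
opening: 0.0155
```

```bash
python3 -m handwheel '[{"translation":[-0.0015,0.001,-0.007],"roll":0},{"translation":[0,0,0],"roll":0},{"translation":[0,0,-0.006],"roll":0},{"translation":[0,0,0],"roll":0},{"translation":[0,0,0],"roll":0}]'
```

```text
t: 24.2
eef_pos: [0.5228, -0.0266, 0.0121]
tcp_rot: [[-0.976, 0.212, 0.056], [0.213, 0.977, 0.002], [-0.054, 0.014, -0.998]]
wrist_force: [-0.5, 0.0, -1.1]
opening: 0.0159
```

```bash
python3 -m handwheel '[{"translation":[0,0,0],"roll":0},{"translation":[0,0,0],"roll":0},{"translation":[0,0,0.03],"roll":0},{"translation":[0,0,0.06],"roll":0},{"translation":[0,0,0.06],"roll":0},{"translation":[0,0,0.05],"roll":0}]' 140;  python3 -m handwheel '[{"translation":[0.0107,0.0365,0],"roll":0.051},{"translation":[0.0107,0.0365,0],"roll":0.051},{"translation":[0.0107,0.0365,0],"roll":0.051},{"translation":[0.0107,0.0365,0],"roll":0.051},{"translation":[0.0107,0.0365,0],"roll":0.051},{"translation":[0.0107,0.0365,0],"roll":0.051},{"translation":[0.0107,0.0365,0],"roll":0.051},{"translation":[0.0107,0.0365,0],"roll":0.051},{"translation":[0.0107,0.0365,0],"roll":0.051},{"translation":[0,0,0],"roll":0},{"translation":[0,0,0],"roll":0},{"translation":[0,0,0],"roll":0}]' 100; python3 -c "
from h import *
st();im=snap('wrist','w6')
_,ci=load('w6')
for c in blobs(im,300):
    u,v=c.reshape(-1,2).mean(0)
    if v<400: print(round(u),round(v),rect(ci,c,.05))"
```

```text
t: 24.95
eef_pos: [0.5183, -0.0267, 0.2136]
tcp_rot: [[-0.976, 0.211, 0.046], [0.212, 0.977, 0.004], [-0.044, 0.014, -0.999]]
wrist_force: [-0.9, -1.2, -0.0]
opening: 0.0387
t: 26.45
eef_pos: [0.6191, 0.3071, 0.2183]
tcp_rot: [[-0.967, -0.249, 0.051], [-0.248, 0.969, 0.022], [-0.055, 0.009, -0.998]]
wrist_force: [-0.2, -0.8, 0.2]
opening: 0.0518
t 26.45 p [0.6191 0.3071 0.2183] yaw_y 1.822 zax [ 0.051  0.022 -0.998] F [-0.2 -0.8  0.2] op 0.0518 q [ 0.1   0.6  -0.95  1.47  0.52  1.27  0.92]
630 399 [733.7 638.5  40.1  24.1  28.6]
596 374 [714.6 596.8  60.   26.2  49.5]
566 352 [695.4 558.5  41.1  22.8  68.4]
57 323 [780.  118.3  96.5  79.5  31.2]
629 307 [643.9 585.9  88.   30.3  28.6]
614 257 [ 6.016e+02  5.583e+02  1.145e+02  3.130e+01 -1.000e-01]
319 202 [618.  306.7  83.6  15.8  14.8]
36 115 [606.7  90.2  61.5  28.7  77.7]
59 41 [544.4  98.3  78.4  73.9 -12. ]
```

View pics/w6.png

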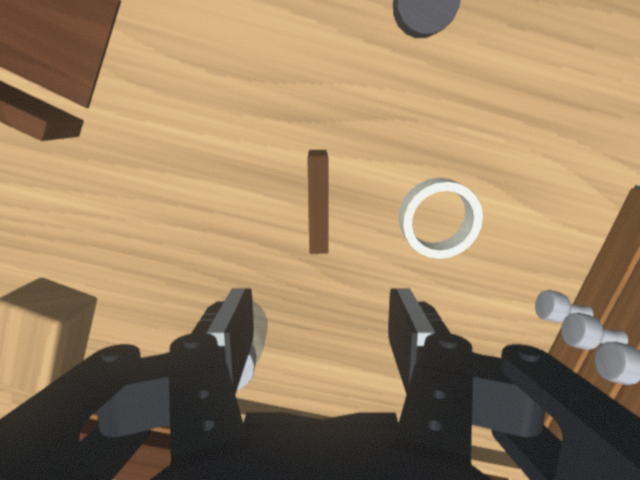

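The side is at (319,202), with the tape at (441,218) clear of the fingers.

```bash
python3 -m handwheel '[{"translation":[0.0005,0,-0.03],"roll":0.007},{"translation":[0,0,-0.05],"roll":0},{"translation":[0,0,-0.05],"roll":0},{"translation":[0,0,-0.03],"roll":0},{"translation":[0,0,0],"roll":0},{"translation":[0,0,0],"roll":0}]'
```

```text
t: 27.25
eef_pos: [0.6235, 0.2994, 0.0579]
tcp_rot: [[-0.968, -0.245, 0.059], [-0.244, 0.969, 0.02], [-0.062, 0.005, -0.998]]
wrist_force: [-0.0, 1.0, -0.6]
opening: 0.0517
```

```bash
python3 -m handwheel '[{"translation":[-0.004,0.0075,0],"roll":0.01},{"translation":[0,0,0],"roll":0},{"translation":[0,0,-0.02],"roll":0},{"translation":[0,0,-0.015],"roll":0},{"translation":[0,0,0],"roll":0},{"translation":[0,0,0],"roll":0}]'
```

```text
t: 28.0
eef_pos: [0.6207, 0.3085, 0.0241]
tcp_rot: [[-0.965, -0.255, 0.063], [-0.254, 0.967, 0.023], [-0.067, 0.006, -0.998]]
wrist_force: [-0.0, 1.3, 0.2]
opening: 0.0518
```

```bash
python3 -m handwheel '[{"translation":[-0.001,-0.0015,-0.007],"roll":0},{"translation":[0,0,0],"roll":0},{"translation":[0,0,-0.006],"roll":0},{"translation":[0,0,0],"roll":0},{"translation":[0,0,0],"roll":0}]'; python3 -m handwheel '[{"translation":[0,0,0],"roll":0},{"translation":[0,0,0],"roll":0},{"translation":[0,0,0],"roll":0},{"translation":[0,0,0],"roll":0}]' 255 40
```

```text
t: 28.62
eef_pos: [0.6202, 0.307, 0.0108]
tcp_rot: [[-0.965, -0.255, 0.064], [-0.254, 0.967, 0.023], [-0.068, 0.006, -0.998]]
wrist_force: [-0.4, -0.3, 0.6]
opening: 0.0518
t: 29.12
eef_pos: [0.6204, 0.3072, 0.0112]
tcp_rot: [[-0.965, -0.255, 0.065], [-0.254, 0.967, 0.023], [-0.068, 0.006, -0.998]]
wrist_force: [0.3, -0.4, -1.0]
opening: 0.0158
```

```bash
python3 -m handwheel '[{"translation":[0,0,0.03],"roll":0},{"translation":[0,0,0.045],"roll":0},{"translation":[0,0,0.045],"roll":0},{"translation":[-0.0103,-0.0296,0],"roll":-0.077},{"translation":[-0.0103,-0.0296,0],"roll":-0.077},{"translation":[-0.0103,-0.0296,0],"roll":-0.077},{"translation":[-0.0103,-0.0296,0],"roll":-0.077},{"translation":[-0.0103,-0.0296,0],"roll":-0.077},{"translation":[-0.0103,-0.0296,0],"roll":-0.077},{"translation":[0,0,0],"roll":0},{"translation":[0,0,0],"roll":0},{"translation":[0,0,0],"roll":0}]'
```

```text
t: 30.62
eef_pos: [0.5541, 0.1261, 0.134]
tcp_rot: [[-0.975, 0.214, 0.067], [0.214, 0.977, -0.007], [-0.067, 0.008, -0.998]]
wrist_force: [0.2, 0.8, -0.3]
opening: 0.0157
```

```bash
python3 -m handwheel '[{"translation":[0.002,-0.001,-0.01],"roll":0},{"translation":[0,0,-0.035],"roll":0},{"translation":[0,0,-0.035],"roll":0},{"translation":[0,0,-0.01],"roll":0},{"translation":[0,0,0],"roll":0},{"translation":[0,0,0],"roll":0}]'
```

```text
t: 31.38
eef_pos: [0.558, 0.1295, 0.0415]
tcp_rot: [[-0.976, 0.208, 0.07], [0.208, 0.978, -0.003], [-0.069, 0.012, -0.998]]
wrist_force: [0.6, -0.6, -0.1]
opening: 0.0152
```

```bash
python3 -m handwheel '[{"translation":[-0.001,-0.0045,0],"roll":-0.004},{"translation":[0,0,0],"roll":0},{"translation":[0,0,-0.012],"roll":0},{"translation":[0,0,-0.008],"roll":0},{"translation":[0,0,0],"roll":0},{"translation":[0,0,0],"roll":0}]'
```

```text
t: 32.12
eef_pos: [0.5585, 0.1248, 0.0222]
tcp_rot: [[-0.974, 0.213, 0.074], [0.213, 0.977, -0.003], [-0.073, 0.013, -0.997]]
wrist_force: [0.6, -0.5, -0.2]
opening: 0.0153
```

```bash
python3 -m handwheel '[{"translation":[-0.0015,0,-0.006],"roll":0},{"translation":[0,0,0],"roll":0},{"translation":[0,0,-0.004],"roll":0},{"translation":[0,0,0],"roll":0},{"translation":[0,0,0],"roll":0}]'
```

```text
t: 32.75
eef_pos: [0.5571, 0.125, 0.0118]
tcp_rot: [[-0.974, 0.213, 0.075], [0.213, 0.977, -0.003], [-0.073, 0.013, -0.997]]
wrist_force: [0.4, -0.4, -1.0]
opening: 0.0153
```

```bash
python3 -m handwheel '[{"translation":[0,0,0],"roll":0},{"translation":[0,0,0],"roll":0},{"translation":[0,0,0.03],"roll":0},{"translation":[0,0,0.06],"roll":0},{"translation":[0,0,0.06],"roll":0},{"translation":[0,0,0.05],"roll":0}]' 140;  python3 -m handwheel '[{"translation":[0.005,-0.0428,0],"roll":0.024},{"translation":[0.005,-0.0428,0],"roll":0.024},{"translation":[0.005,-0.0428,0],"roll":0.024},{"translation":[0.005,-0.0428,0],"roll":0.024},{"translation":[0.005,-0.0428,0],"roll":0.024},{"translation":[0.005,-0.0428,0],"roll":0.024},{"translation":[0.005,-0.0428,0],"roll":0.024},{"translation":[0.005,-0.0428,0],"roll":0.024},{"translation":[0.005,-0.0428,0],"roll":0.024},{"translation":[0.005,-0.0428,0],"roll":0.024},{"translation":[0,0,0],"roll":0},{"translation":[0,0,0],"roll":0},{"translation":[0,0,0],"roll":0}]' 120; python3 -c "
from h import *
st();im=snap('wrist','w7')
_,ci=load('w7')
for c in blobs(im,300):
    u,v=c.reshape(-1,2).mean(0)
    if v<400: print(round(u),round(v),rect(ci,c,.046))"
```

```text
t: 33.5
eef_pos: [0.5536, 0.1237, 0.2135]
tcp_rot: [[-0.975, 0.212, 0.066], [0.212, 0.977, -0.004], [-0.065, 0.01, -0.998]]
wrist_force: [0.6, -0.1, 0.0]
opening: 0.0384
t: 35.12
eef_pos: [0.6057, -0.3141, 0.2215]
tcp_rot: [[-0.996, -0.04, 0.08], [-0.039, 0.999, 0.015], [-0.081, 0.012, -0.997]]
wrist_force: [-0.1, 0.1, 0.4]
opening: 0.0451
t 35.12 p [ 0.6057 -0.3141  0.2215] yaw_y 1.611 zax [ 0.08   0.015 -0.997] F [-0.1  0.1  0.4] op 0.0451 q [ 1.02  0.54 -0.84  1.5   0.39  1.21  1.74]
597 375 [772.1 -40.1  94.9  13.7  80.6]
292 332 [ 731.5 -331.5   58.7   11.7  -89.3]
177 246 [ 651.  -430.6   21.8   20.8   -5.2]
332 196 [ 604.  -303.    54.6   10.3    1.2]
179 112 [ 543.4 -422.1   30.1   26.4   -2.1]
```

View pics/w7.png

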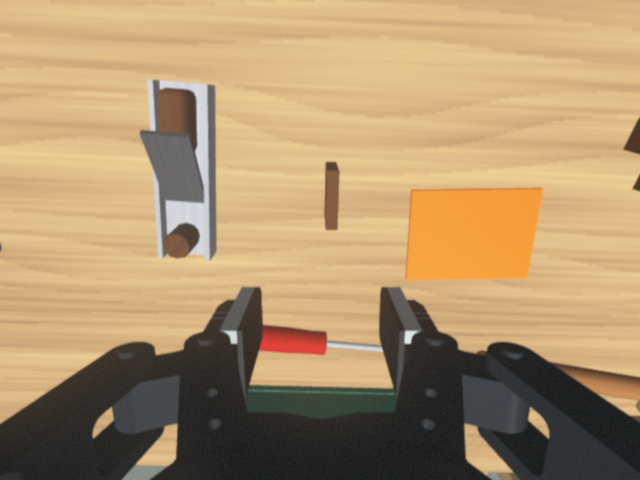

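The divider is at (332,196); the plane is off to the left and nothing is close to it.

```bash
python3 -m handwheel '[{"translation":[0,0.011,-0.03],"roll":-0.019},{"translation":[0,0,-0.05],"roll":0},{"translation":[0,0,-0.05],"roll":0},{"translation":[0,0,-0.03],"roll":0},{"translation":[0,0,0],"roll":0},{"translation":[0,0,0],"roll":0}]'
```

```text
t: 35.92
eef_pos: [0.6091, -0.2949, 0.0627]
tcp_rot: [[-0.996, -0.032, 0.088], [-0.031, 0.999, 0.012], [-0.088, 0.01, -0.996]]
wrist_force: [0.6, 0.3, 0.1]
opening: 0.0456
```

```bash
python3 -m handwheel '[{"translation":[-0.003,-0.008,0],"roll":-0.011},{"translation":[0,0,0],"roll":0},{"translation":[0,0,-0.02],"roll":0},{"translation":[0,0,-0.018],"roll":0},{"translation":[0,0,0],"roll":0},{"translation":[0,0,0],"roll":0}]'
```

```text
t: 36.67
eef_pos: [0.6076, -0.3043, 0.0255]
tcp_rot: [[-0.996, -0.019, 0.092], [-0.018, 1.0, 0.009], [-0.092, 0.007, -0.996]]
wrist_force: [-0.4, -0.1, -0.2]
opening: 0.0452
```

```bash
python3 -m handwheel '[{"translation":[-0.001,0.0015,-0.007],"roll":0},{"translation":[0,0,0],"roll":0},{"translation":[0,0,-0.006],"roll":0},{"translation":[0,0,0],"roll":0},{"translation":[0,0,0],"roll":0}]'; python3 -m handwheel '[{"translation":[0,0,0],"roll":0},{"translation":[0,0,0],"roll":0},{"translation":[0,0,0],"roll":0},{"translation":[0,0,0],"roll":0}]' 255 30
```

```text
t: 37.3
eef_pos: [0.6072, -0.3027, 0.0123]
tcp_rot: [[-0.995, -0.019, 0.093], [-0.019, 1.0, 0.008], [-0.094, 0.006, -0.996]]
wrist_force: [0.3, 1.3, -0.2]
opening: 0.0452
t: 37.8
eef_pos: [0.6074, -0.3029, 0.0127]
tcp_rot: [[-0.995, -0.019, 0.094], [-0.019, 1.0, 0.008], [-0.094, 0.006, -0.996]]
wrist_force: [-0.3, -0.1, 0.4]
opening: 0.0095
```

```bash
python3 -m handwheel '[{"translation":[0,0,0.03],"roll":0},{"translation":[0,0,0.05],"roll":0},{"translation":[0,0,0.05],"roll":0},{"translation":[-0.0082,0.0433,0],"roll":-0.029},{"translation":[-0.0082,0.0433,0],"roll":-0.029},{"translation":[-0.0082,0.0433,0],"roll":-0.029},{"translation":[-0.0082,0.0433,0],"roll":-0.029},{"translation":[-0.0082,0.0433,0],"roll":-0.029},{"translation":[-0.0082,0.0433,0],"roll":-0.029},{"translation":[-0.0082,0.0433,0],"roll":-0.029},{"translation":[-0.0082,0.0433,0],"roll":-0.029},{"translation":[0,0,0],"roll":0},{"translation":[0,0,0],"roll":0},{"translation":[0,0,0],"roll":0}]';  python3 -c "
from h import *
st();im=snap('wrist','w8')
_,ci=load('w8')
for c in blobs(im,300):
    u,v=c.reshape(-1,2).mean(0)
    if v<400: print(round(u),round(v),rect(ci,c,.05))"
```

```text
t: 39.55
eef_pos: [0.5375, 0.0525, 0.1475]
tcp_rot: [[-0.97, 0.221, 0.098], [0.22, 0.975, -0.016], [-0.099, 0.006, -0.995]]
wrist_force: [0.3, 0.3, 0.5]
opening: 0.0095
t 39.55 p [0.5375 0.0525 0.1475] yaw_y 1.348 zax [ 0.098 -0.016 -0.995] F [0.3 0.3 0.5] op 0.0095 q [ 0.54  0.33 -0.88  1.95  0.38  0.92  0.83]
116 396 [ 636.7 -124.8  180.5   29.6  -73.2]
201 221 [521.9 -19.2  85.   26.8 -12.6]
433 218 [551.8 120.4  85.1  26.3 -12.3]
319 261 [590.   39.  204.1 117.4 -12.2]
314 117 [478.   62.2 118.4  18.1  77.8]
```

View pics/w8.png

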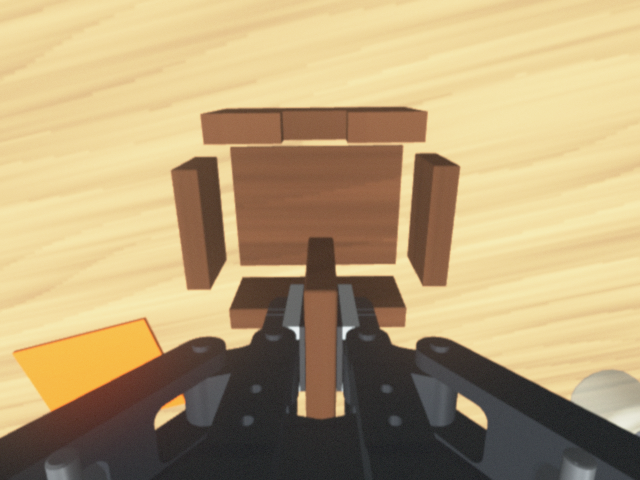

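The four boards stand round the panel with even gaps: front at (314,117), sides at (201,221) and (433,218), back at (318,302). The divider is held above its centre.

```bash
python3 -m handwheel '[{"translation":[0.0015,-0.006,-0.01],"roll":0.007},{"translation":[0,0,-0.035],"roll":0},{"translation":[0,0,-0.035],"roll":0},{"translation":[0,0,-0.01],"roll":0},{"translation":[0,0,0],"roll":0},{"translation":[0,0,0],"roll":0}]'
```

```text
t: 40.35
eef_pos: [0.541, 0.0394, 0.0542]
tcp_rot: [[-0.97, 0.222, 0.099], [0.222, 0.975, -0.018], [-0.1, 0.005, -0.995]]
wrist_force: [0.6, -0.8, -0.7]
opening: 0.0096
```

```bash
python3 -m handwheel '[{"translation":[0,0.009,0],"roll":0.01},{"translation":[0,0,0],"roll":0},{"translation":[0,0,-0.015],"roll":0},{"translation":[0,0,-0.01],"roll":0},{"translation":[0,0,0],"roll":0},{"translation":[0,0,0],"roll":0}]'
```

```text
t: 41.1
eef_pos: [0.5424, 0.0494, 0.0293]
tcp_rot: [[-0.972, 0.211, 0.102], [0.211, 0.977, -0.017], [-0.104, 0.005, -0.995]]
wrist_force: [-0.2, 0.2, -0.4]
opening: 0.0099
```

```bash
python3 -m handwheel '[{"translation":[-0.0015,-0.0007,-0.006],"roll":0},{"translation":[0,0,0],"roll":0},{"translation":[0,0,-0.005],"roll":0},{"translation":[0,0,0],"roll":0},{"translation":[0,0,0],"roll":0}]'
```

```text
t: 41.72
eef_pos: [0.5411, 0.0485, 0.018]
tcp_rot: [[-0.972, 0.212, 0.103], [0.211, 0.977, -0.017], [-0.105, 0.005, -0.995]]
wrist_force: [-0.7, 0.2, -0.1]
opening: 0.0093
```

```bash
python3 -m handwheel '[{"translation":[0,0,-0.0013],"roll":0},{"translation":[0,0,0],"roll":0}]'; python3 -m handwheel '[{"translation":[0,0,0],"roll":0},{"translation":[0,0,0],"roll":0},{"translation":[0,0,0],"roll":0},{"translation":[0,0,0.03],"roll":0},{"translation":[0,0,0.05],"roll":0},{"translation":[0,0,0.05],"roll":0},{"translation":[0,0,0.05],"roll":0},{"translation":[-0.05,0,0.02],"roll":0},{"translation":[-0.04,0,0],"roll":0},{"translation":[0,0,0],"roll":0},{"translation":[0,0,0],"roll":0}]' 170;  python3 -c "
from h import *
st();im=snap('wrist','w9');t=snap('top','top9')
cv2.imwrite('pics/top9c.png',cv2.resize(t[100:300,120:520],(800,400)))
_,ci=load('w9')
for c in blobs(im,300):
    u,v=c.reshape(-1,2).mean(0)
    if v<400: print(round(u),round(v),rect(ci,c,.05),rect(ci,c,.004))"
```

```text
t: 41.98
eef_pos: [0.5413, 0.0486, 0.0169]
tcp_rot: [[-0.972, 0.212, 0.104], [0.211, 0.977, -0.017], [-0.105, 0.005, -0.994]]
wrist_force: [0.5, -0.4, -0.3]
opening: 0.0096
t: 43.35
eef_pos: [0.449, 0.0486, 0.2227]
tcp_rot: [[-0.972, 0.211, 0.105], [0.21, 0.977, -0.019], [-0.106, 0.004, -0.994]]
wrist_force: [-0.1, 0.2, -0.0]
opening: 0.0282
t 43.35 p [0.449  0.0486 0.2227] yaw_y 1.358 zax [ 0.105 -0.019 -0.994] F [-0.1  0.2 -0. ] op 0.0282 q [ 0.76  0.01 -0.98  2.05  0.06  0.99  1.1 ]
257 267 [501.6 -17.6  64.3  21.1 -12.5] [521.3 -29.9  73.9  24.3 -12.5]
356 281 [536.2  63.  153.9 145.7 -12.3] [561.1  62.7 177.  167.5 -12.3]
129 55 [324.  -61.4  63.   10.4 -15.3] [317.2 -80.3  72.4  11.9 -15.3]
```

View pics/w9.png

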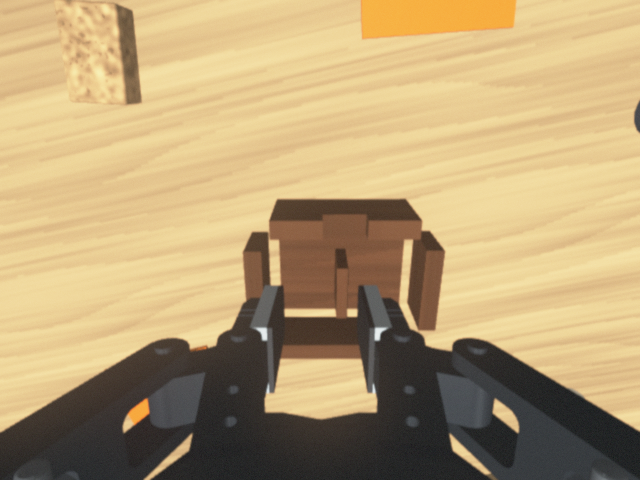

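View pics/top9c.png

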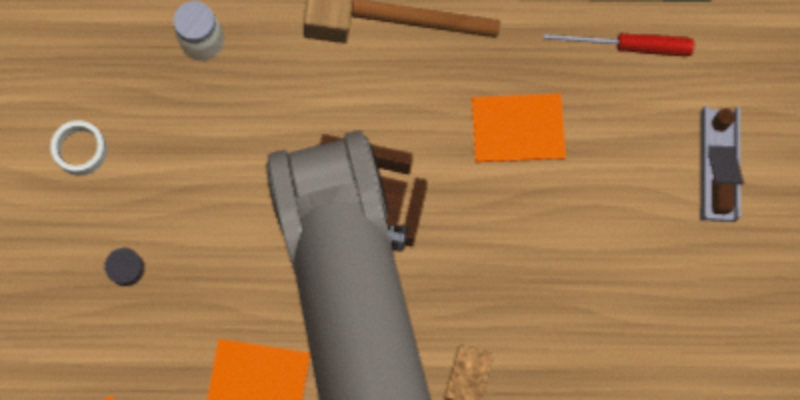

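The divider stands at about (341,283) and all the boards look upright, but the arm hides the layout from the top camera. I'll move aside for a clear check.

```bash
python3 -m handwheel '[{"translation":[0,-0.05,0.02],"roll":0},{"translation":[0,-0.06,0],"roll":0},{"translation":[0,-0.06,0],"roll":0},{"translation":[0,-0.06,0],"roll":0},{"translation":[0,-0.06,0],"roll":0},{"translation":[0,-0.06,0],"roll":0},{"translation":[0,0,0],"roll":0},{"translation":[0,0,0],"roll":0}]';  python3 -c "
from h import *
im=snap('top','top10');s=snap('scene','sc10')
a=cv2.resize(im[140:265,220:380],(640,500),interpolation=cv2.INTER_CUBIC)
cv2.imwrite('pics/t10c.png',a);cv2.imwrite('pics/s10c.png',cv2.resize(s[200:380,230:470],(720,540)))
_,ci=load('top10')
for c in blobs(im,40):
    u,v=c.reshape(-1,2).mean(0)
    if 230<u<370 and 140<v<265: print(round(u),round(v),rect(ci,c,.025),rect(ci,c,.05),rect(ci,c,.004))"
```

```text
t: 44.45
eef_pos: [0.4538, -0.3118, 0.2389]
tcp_rot: [[-0.973, 0.203, 0.105], [0.204, 0.979, -0.005], [-0.104, 0.017, -0.994]]
wrist_force: [0.3, 1.2, 0.1]
opening: 0.0281
328 207 [521.4 -31.2  92.5  21.  -12.4] [515.4 -30.7  90.9  20.6 -12.4] [526.4 -31.6  93.8  21.3 -12.4]
297 208 [518.   50.4 127.3 116.6  77.9] [512.   49.5 125.2 114.6  77.9] [522.9  51.1 129.1 118.2  77.9]
270 194 [553.5 120.6  92.4  24.  -11.2] [547.  118.6  90.9  23.6 -11.2] [559.  122.3  93.7  24.4 -11.2]
304 178 [598.5  32.4 124.7  30.9  77.9] [591.3  31.9 122.6  30.4  77.9] [604.7  32.9 126.4  31.3  77.9]
```

View pics/t10c.png

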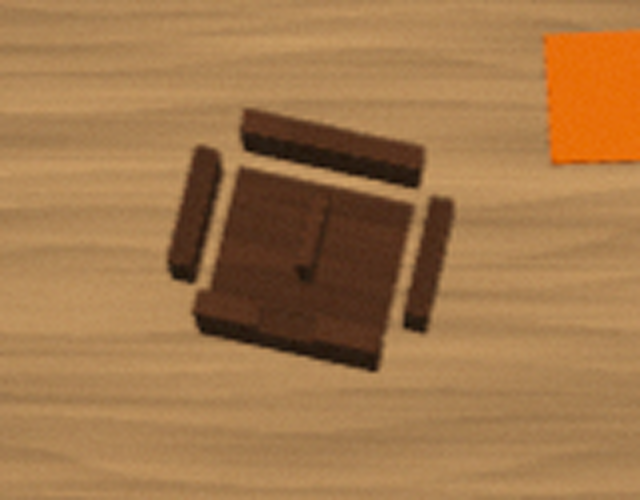

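View pics/s10c.png

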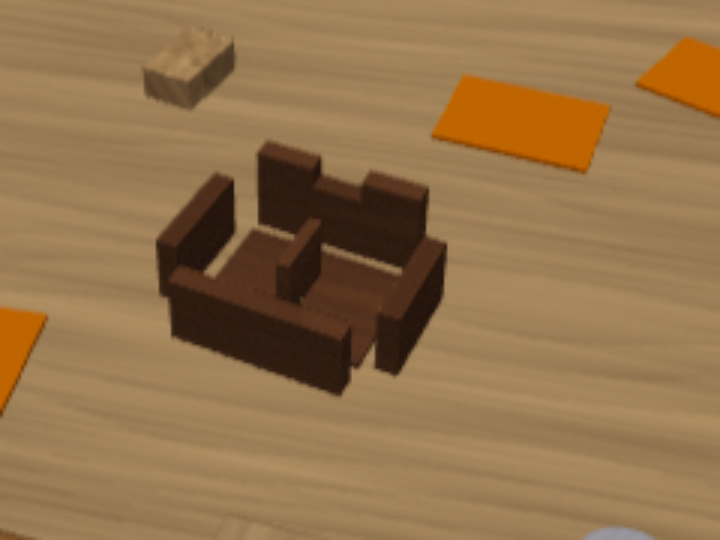

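```bash
python3 -c "
from h import *
st();print(manip.sign_off())"
```

```text
t 44.55 p [ 0.4534 -0.3116  0.2391] yaw_y 1.367 zax [ 0.105 -0.006 -0.994] F [0.8 0.8 0.2] op 0.0284 q [ 1.11  0.2  -0.63  1.82  0.08  1.06  1.82]
the job is handed in; nothing more can be done
None
```

I laid out all five parts round the drawer bottom, in the order listed (front, back, the two sides, then the divider), and handed the job in at 44.6 s of the 112 s.

- **Final pictures:** the top and scene views show every board upright and parallel to its panel edge. The notched front is nearest the robot, and the divider stands on the panel at its centre.
- **Front board:** measured in the wrist view right after placing, its gap to the panel was about 9.5 mm and it was within 0.5 mm of centred.
- **Back and sides:** with the offset below taken out, the last top view puts them within about 2 mm of their intended spots. Those spots leave a 10 mm gap.
- **Divider:** I checked it only by where the gripper released it (within about 1 mm of the panel centre) and by eye in the pictures.
- **Bystanders:** the disc, tape and plane were never touched, and wrist forces read no more than about 2 N at the end of each move.

Two readings disagreed:
- **Camera offset:** the top camera read about 4 mm off from the wrist camera in both x and y. I used the wrist view, which matched where the gripper actually closed on the boards.
- **Tool tilt:** the tool leaned gradually to about 6° along the boards' length. Each part kept nearly the tilt it was gripped with, to within about 1.5° for the front and less for the others, so they were set down almost level and stood flat.

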